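# Seat the whetstone and hold its holder in the board's corner stops

## Task

Get the sharpening station ready: while the wooden holder is still standing clear of the rails on the board, set the loose whetstone into the holder's recess and press it down firmly until it lies flat on the recess floor. Then slide the holder, with the stone in it, into the corner of the board's two rails, its long side flat against the long rail and its end flat against the short rail. Finish while still holding it there, pushing firmly against both rails at once, and do not disturb the other things.

Things in the scene. Friction and masses are not known exactly. Their poses are not given: they have to be found in the camera images.
- stone: loose two-layer grey sharpening stone (whetstone), a plain block 44 (x) x 130 (y) x 36 (z) mm, about 0.3 kg, lying flat on the worktop left of the hob (the worktop is 4 mm higher than the hob). Origin: centre of its underside; z up, y along its length. It may go into the recess either end first.
- holder: loose dark-wood block 76 (x) x 170 (y) x 24 (z) mm, about 0.3 kg, standing on the board; slides when pushed or moved by the stone in it. Centred in its top a recess 52 (x) x 138 (y) mm, 12 mm deep, floor 12 mm above the underside, 2 mm chamfers: the seated stone has 4 mm play each side and stands 24 mm above the holder. Origin: centre of underside; z up, y along its length.
- board: wooden chopping board 220 (x) x 340 (y) x 22 (z) mm lying on the hob; it does not move. Origin: centre of its underside; its top is 22 mm above that. It carries the two rails.
- long_rail: light-wood rail fixed on the board along its far (+x) long edge, 18 (x) x 200 (y) mm, 18 mm high above the board's top (6 mm lower than the holder's top). Origin: centre of its underside, at x = +89, y = +40 mm in the board's frame; the stop face looks to the board's -x and lies at board x = +80 mm.
- short_rail: light-wood rail fixed on the board at its left (+y) end, at right angles to the long rail, 110 (x) x 18 (y) mm, 18 mm high above the board's top. Origin: centre of its underside, at x = +25, y = +149 mm in the board's frame; the stop face looks to the board's -y and lies at board y = +140 mm.
- corner (a point): inner corner where the two stop faces meet, on the board's top, at x = +80, y = +140, z = +22 mm in the board's frame. Axes as the board's: x points into the long rail, y into the short rail, z up. With the holder home its centre lies at x = -38, y = -85 mm from here, y axes parallel (either way round).
- peeler: bystander: yellow peeler, 170 mm long, lying on the worktop in front of the stone. Origin: centre of its underside.
- egg_timer: bystander: red and white egg timer, 64 mm wide, 72 mm high, on the worktop. Origin: centre of its underside.
- teaspoon: bystander: teaspoon, 130 mm long, lying near the right edge of the worktop. Origin: centre of its underside.
- candle: bystander: small tea light, 38 mm wide, 15 mm high, on the right front of the hob. Origin: centre of its underside.
- tin: bystander: tin, 57 mm wide, 72 mm high, standing at the back. Origin: centre of its underside.
- mill: bystander: small glass shaker with a grey top, 44 mm wide, 90 mm high, standing at the back. Origin: centre of its underside.

How it is judged:
By the outcome, as a careful person would: the job done as asked, in the order asked, and still so for the second after the job is handed in, while the arm keeps its last pose, push and grip.
It also fails if it takes over 64 s, if anything falls off the work surface, if the arm or the gripper's body presses on something with over 40 N, if the wrist force passes 120 N, or if a joint passes its speed limit or range.

## Robot

A 6-joint arm with a two-finger parallel gripper is mounted at the origin on a cart in front of the work surface, level with it; the furniture and walls round the work are solid. World frame = base frame: x ahead of the robot, y to its left, z up, the work surface at z = 0. Lengths are in mm, angles in rad, forces in N, time in s.
With the tool pointing down it reaches from about 275 to 750 mm from the base axis. Payload 10.2 kg.
Tool frame: the origin (TCP) lies at the very end of the fingers, on their centre line; the grasp point (between the pads) lies 19 mm behind it; z points along the fingers, y is the line along which they close (so a half turn about z gives the same grasp; the last joint's range is limited). The gripper opens to 85 mm and grips with 20 to 120 N. Pads are 22 mm wide; open, the fingers measure 114 mm over their backs; the gripper's body (76 mm by 85 mm) begins 54 mm behind the grasp point. The pads swing forward as they close: fully open they stand 13 mm farther back than shut.
Start: joints at [-0.223, 0.313, 1.498, -0, 1.331, -0.223], TCP at [525.006, -0.013, 231.294] pointing down, gripper open.
Joint ranges: [-2.94, 2.94], [-0.97, 2.17], [0.19, 2.56], [-1.23, 4.37], [0.02, 3.11], [-2.88, 2.88]. Speed limits (rad/s): [2.39, 2.39, 3.01, 3.14, 3.14, 3.14].

## Interface

Orientations are given as a unit quaternion [w, x, y, z].
In Python, from rig import * gives the robot as it stands. The module is installed in compiled form; this text tells all that it offers.
- The arm moves only by the shell command python3 -m crank 'ROWS' [FORCE]. ROWS is JSON, a list that holds one entry, the list of rows, each a list of 7 numbers: the shift along the tool's x, y, z in units of 25 mm (1.0 is 25 mm), then the turn, a rotation vector about the tool's x, y, z in units of 8 degrees (1.0 is 8 degrees), then the finger opening in mm, from 0 to 85.4. A call has exactly 8 rows; each row shifts and turns the commanded pose from where the row before left it, along the tool's axes as they then stand; what a row does not reach is not made up. A row lasts 1/10 s, in which the tool goes at most 50 mm and 8.59 degrees, less where a joint would pass 70% of its speed; a pose out of reach is approached as far as the arm can. A call is refused whole if a number of a shift passes 1 or a number of a turn 1, either way. A call with a gripper value outside its range is refused whole. The fingers move at their own pace and stop on an object; FORCE is the grip in N (left out, the last holds). Time passes only in rows, so rows that do not move let the fingers close, or fill a call up. It gives the time, the measured TCP pose, the force, the opening and the grip force at its end, in the units of the state.
- sense(): the state, without advancing time (a new reading comes with each control period).
- capture(name): name is "scene" or "side" or "wrist"; returns the picture (400x640x3 uint8, blue, green, red); there is no depth.
- camera_model(name): a dict with "fx", "fy", "cx", "cy" (pixels), "world_from_camera" (4x4, takes a point from camera to world coordinates); the wrist camera has in their place "T_tool_cam" (4x4, takes a point from camera to tool coordinates, whose origin is the TCP and whose axes are the flange's). Camera axes: x right, y up, looking along -z (the intrinsics and any distortion apply to the point x, -y, -z); pixel columns grow to the right and rows downward; lengths in mm; the calibration is good to about 2 mm. A picture is of the moment at which its call begins: read the wrist's pose just before it. camera_model takes no time and is no camera call.
- finish_job(): hands the job in; it is judged then, once.
The state is a dict: "time_s": time; "joints": joint angles; "dq": joint speeds; "tau": joint torques, N m; "eef_pos": TCP position; "ee_rot": TCP orientation; "force": force on the tool from outside, world axes, zero at the start; "wrist_torque": the same for the moment, N m; "grip_width": opening from 0.0 (shut) to 1.0 (fully open); "grip_force": force on a finger pad.
Only numpy, scipy, OpenCV 4.12 (cv2) and the standard library are available. Lean on these libraries where they do the work, as an engineer would, in place of code of your own. Each camera call takes 0.05 s, during which the arm holds its last target. There are 200 camera calls.

## Working session

There is one attempt and no reset: what is moved stays moved. The work goes in short steps, Python scripts to look and compute and a shell command to move; the robot and the scene stay as the last step left them, time stands still between calls to the robot, and variables do not carry over. Pictures are saved under pics/ and viewed, at most 10 in all, crops included, and the job is handed in when it is done.

```bash
mkdir -p pics
python3 - <<'E'
from rig import *
import cv2,numpy as np
s=sense();print(s)
for n in("scene","side","wrist"):
    cv2.imwrite(f"pics/{n}0.png",capture(n)); m=camera_model(n); print(n,{k:(np.round(v,3).tolist() if not isinstance(v,str) else v) for k,v in m.items()})
E
```

```text
{'time_s': 0.0, 'joints': array([-2.23383650e-01,  3.13475776e-01,  1.49845252e+00, -2.69371752e-05,
        1.33100680e+00, -2.23403667e-01]), 'dq': array([ 0.00158235, -0.00058991, -0.00038193,  0.00135719,  0.00029136,
        0.00110098]), 'tau': array([-5.78409599e-04, -4.12261176e+01, -2.59742296e+01, -3.58453699e-04,
        4.11797926e-03, -1.23038126e-05]), 'eef_pos': array([5.24734750e+02, 4.98255469e-02, 2.30716081e+02]), 'ee_rot': array([-5.61007822e-04,  7.07097277e-01,  7.07115967e-01, -3.68750944e-04]), 'force': array([-0.17751964, -0.64765735, -0.99692317]), 'wrist_torque': array([-0.00536257,  0.01626213,  0.04943366]), 'grip_force': 0.0, 'grip_width': 1.0018771751812459}
scene {'fx': 391.26, 'fy': 391.26, 'cx': 317.988, 'cy': 200.687, 'world_from_camera': [[0.823, 0.262, -0.504, -61.399], [-0.568, 0.403, -0.718, -873.313], [0.015, 0.877, 0.48, 658.882], [0.0, 0.0, 0.0, 1.0]]}
side {'fx': 496.585, 'fy': 496.585, 'cx': 319.592, 'cy': 198.353, 'world_from_camera': [[0.993, 0.073, -0.092, 421.059], [-0.117, 0.597, -0.794, -1186.381], [-0.004, 0.799, 0.601, 975.538], [0.0, 0.0, 0.0, 1.0]]}
wrist {'fx': 326.66, 'fy': 326.66, 'cx': 317.958, 'cy': 199.592, 'T_tool_cam': [[0.0, 0.954, 0.301, 76.547], [1.0, 0.0, -0.001, -0.157], [-0.001, 0.301, -0.954, -142.457], [0.0, 0.0, 0.0, 1.0]]}
```

View pics/scene0.png

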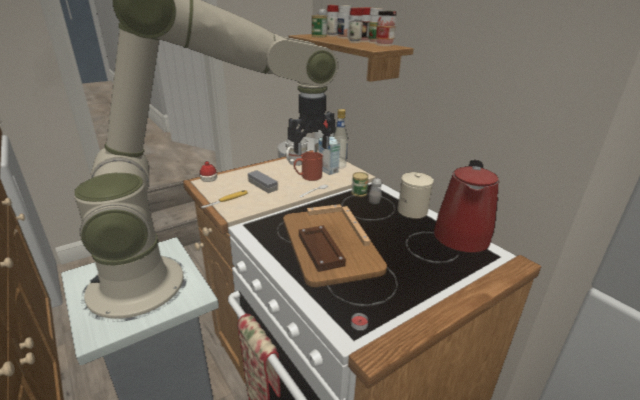

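View pics/side0.png

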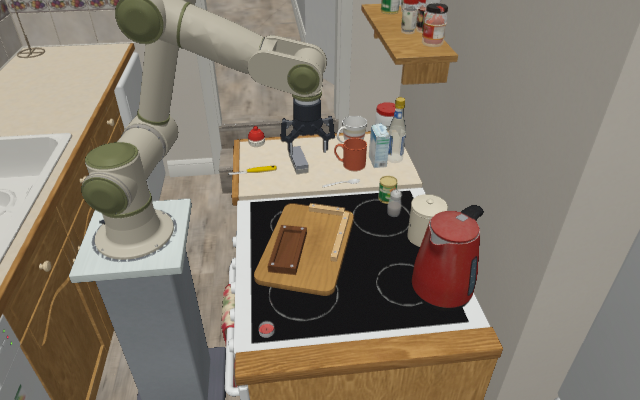

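View pics/wrist0.png

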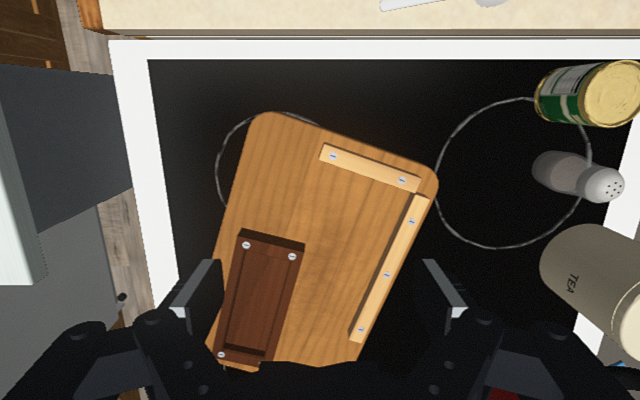

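```bash
cat > h.py <<'E'
import numpy as np,cv2
from rig import *
from scipy.optimize import least_squares
from scipy.spatial.transform import Rotation as R
def pose(s):
    T=np.eye(4);q=s["ee_rot"];T[:3,:3]=R.from_quat([q[1],q[2],q[3],q[0]]).as_matrix();T[:3,3]=s["eef_pos"];return T
def cam(n,T=None):
    m=camera_model(n);W=T@np.array(m["T_tool_cam"]) if n=="wrist" else np.array(m["world_from_camera"])
    return m,W
def proj(c,P):
    m,W=c;p=(np.atleast_2d(P)-W[:3,3])@W[:3,:3]
    return np.c_[m["cx"]+m["fx"]*p[:,0]/-p[:,2],m["cy"]+m["fy"]*-p[:,1]/-p[:,2]]
def ray(c,u,v,z):
    m,W=c;d=W[:3,:3]@np.array([(u-m["cx"])/m["fx"],-(v-m["cy"])/m["fy"],-1]);o=W[:3,3]
    return o+d*(z-o[2])/d[2]
def fit(obs,x0,z=None):
    # obs: list of (cam, model pts Nx3, px Nx2); unknown x,y,yaw(,z)
    def f(x):
        c,s=np.cos(x[2]),np.sin(x[2]);Rm=np.array([[c,-s,0],[s,c,0],[0,0,1]])
        t=np.array([x[0],x[1],z if z is not None else x[3]])
        return np.concatenate([(proj(C,np.array(m,float)@Rm.T+t)-np.array(p)).ravel() for C,m,p in obs])
    r=least_squares(f,x0,loss="soft_l1",x_scale=[10,10,.1]+([10] if z is None else []));return r.x,np.round(f(r.x).reshape(-1,2),1)
E
python3 - <<'E'
from h import *
s=cam("scene")
for u,v in((263,181),(234,197),(208,172),(317,188)):print(ray(s,u,v,20).round())
im=cv2.imread("pics/wrist0.png")[100:380,190:450];cv2.imwrite("pics/c0.png",cv2.resize(im,None,fx=2.14,fy=2.14,interpolation=cv2.INTER_CUBIC))
E
```

```text
[524. 320.  20.]
[382. 261.  20.]
[382. 507.  20.]
[660. 163.  20.]
```

View pics/c0.png

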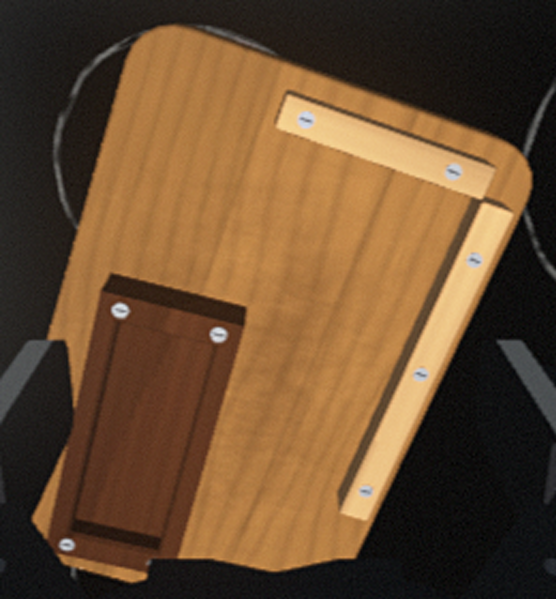

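```bash
python3 -m crank '[[[-0.8,0,0,0,0,0,85],[-0.8,0,0,0,0,0,85],[-0.8,0,0,0,0,0,85],[-0.8,0,0,0,0,0,85],[-0.4,0,0,0,0,0,85],[0,0,0,0,0,0,85],[0,0,0,0,0,0,85],[0,0,0,0,0,0,85]]]'
python3 - <<'E'
from h import *
s=sense();print(s["eef_pos"],s["ee_rot"]);np.save("T1.npy",pose(s));im=capture("wrist");cv2.imwrite("pics/w1.png",im)
cv2.imwrite("pics/w1c.png",cv2.resize(im[0:300,180:500],None,fx=2,fy=2,interpolation=cv2.INTER_CUBIC))
E
```

```text
time_s: 0.95
eef_pos: [525.0, -89.2, 231.3]
ee_rot: [-0.0, 0.707, 0.707, 0.0]
force: [-0.1, -0.5, -0.2]
grip_width: 0.994
grip_force: 0.0
[525.01656756 -89.19483014 231.28644294] [-9.31165940e-05  7.06793110e-01  7.07420305e-01  4.76604540e-05]
```

View pics/w1c.png

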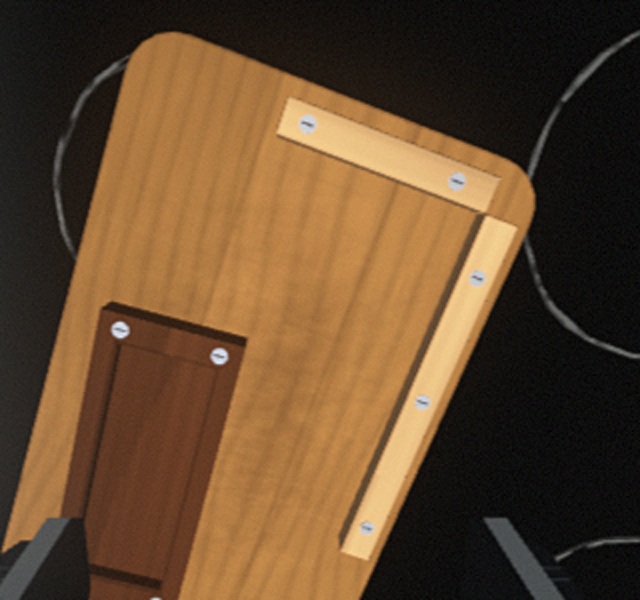

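```bash
cat > m1.py <<'E'
from h import *
T0=np.array([[0,1,0,525],[1,0,0,0],[0,0,-1,231.3],[0,0,0,1.]])
C0=cam("wrist",T0);C1=cam("wrist",np.load("T1.npy"))
a=lambda L:np.array(L)/2+[180,0]
b=lambda L:np.array(L)/2.14+[190,100]
m=[[80,140,40],[98,140,40],[80,-60,40],[98,-60,40],[-30,158,40],[80,158,40],[-30,140,40],[80,140,40]]
p=a([[487,215],[517,228],[342,549],[369,560],[289,99],[501,178],[277,135],[489,212]])
x,r=fit([(C1,m,p)],[540,-40,-.35],0);print("board z0",x,r.tolist())
x,r=fit([(C1,m,p)],[540,-40,-.35,0]);print("board zfree",x,r.tolist())
bx=x
h0=[[-38,85,24],[38,85,24]]
def f(q):
    x,y,w,aa,bb=q;c,s=np.cos(w),np.sin(w);Rm=np.array([[c,-s,0],[s,c,0],[0,0,1]])
    M=lambda L:np.array(L,float)@Rm.T+[x,y,22]
    return np.concatenate([proj(C1,M([[-38,85,24],[38,85,24],[-aa,bb,24],[aa,bb,24]]))-a([[103,308],[245,345],[120,330],[219,356]]),
     proj(C0,M([[-aa,bb,24],[aa,bb,24],[-aa,-bb,24]]))-b([[120,310],[218,335],[66,544]])]).ravel()
r=least_squares(f,[480,-70,-.2,28,75]);print("holder",r.x,r.fun.round(1).tolist())
E
python3 m1.py
```

```text
board z0 [ 5.07202718e+02 -1.28483906e+02 -3.35937001e-01] [[-0.0, -0.3], [1.5, -0.6], [-0.5, 2.0], [0.5, 1.1], [-0.2, -1.6], [0.8, -0.0], [-0.6, -0.1], [-1.0, 1.2]]
board zfree [ 5.07772420e+02 -1.28640061e+02 -3.35937510e-01 -3.53382436e+00] [[-0.6, -0.3], [0.8, -0.6], [-0.3, 0.6], [0.5, -0.4], [0.3, -0.9], [0.2, 0.2], [0.0, 0.4], [-1.6, 1.2]]
holder [ 4.50794382e+02 -1.59927957e+02 -2.68006802e-01  2.60054066e+01
  7.65120078e+01] [-1.4, -0.2, 0.7, 0.9, 0.2, -0.1, 0.3, 0.1, -0.1, -0.0, 0.0, -0.4, 0.3, -0.5]
```

```bash
python3 -m crank '[[[1,0,0,0,0,0,85],[1,0,0,0,0,0,85],[1,0,0,0,0,0,85],[1,0,0,0,0,0,85],[1,0,0,0,0,0,85],[1,0,0,0,0,0,85],[1,0,0,0,0,0,85],[1,0,0,0,0,0,85]]]'
python3 -m crank '[[[1,0,0,0,0,0,85],[1,0,0,0,0,0,85],[1,0,0,0,0,0,85],[1,0,0,0,0,0,85],[0.5,0,0,0,0,0,85],[0,0,0,0,0,0,85],[0,0,0,0,0,0,85],[0,0,0,0,0,0,85]]]'
sed -i 's/\[x,y,22\]/[x,y,18]/; s/\],0);print("board z0"/],-4);print("board z-4"/' m1.py; python3 m1.py | cut -c1-90
python3 - <<'E'
from h import *
s=sense();print(s["eef_pos"],s["ee_rot"]);np.save("T2.npy",pose(s));im=capture("wrist");cv2.imwrite("pics/w2.png",im)
cv2.imwrite("pics/w2c.png",cv2.resize(im[0:300,180:500],None,fx=2,fy=2,interpolation=cv2.INTER_CUBIC))
E
```

```text
time_s: 1.8
eef_pos: [524.7, 111.6, 231.4]
ee_rot: [-0.0, 0.707, 0.707, 0.0]
force: [0.8, 0.5, 0.2]
grip_width: 0.997
grip_force: 0.0
time_s: 2.6
eef_pos: [525.1, 221.6, 231.3]
ee_rot: [0.0, 0.707, 0.707, -0.0]
force: [0.1, 1.2, -0.4]
grip_width: 0.998
grip_force: 0.0
board z-4 [ 5.07852842e+02 -1.28670233e+02 -3.35930329e-01] [[-0.6, -0.2], [0.7, -0.6], [-
board zfree [ 5.07773426e+02 -1.28639701e+02 -3.35938026e-01 -3.53427304e+00] [[-0.6, -0.3
holder [ 4.50168108e+02 -1.61529139e+02 -2.66001934e-01  2.63329684e+01
  7.69735722e+01] [-1.0, 0.7, 0.1, 1.4, 0.2, 0.2, 0.3, 0.3, -0.1, -0.7, 0.0, -1.2, 0.6, -1
[525.12406358 221.58912779 231.31394401] [ 7.00391011e-05  7.07431040e-01  7.06782364e-01 -9.82784235e-05]
```

View pics/w2c.png

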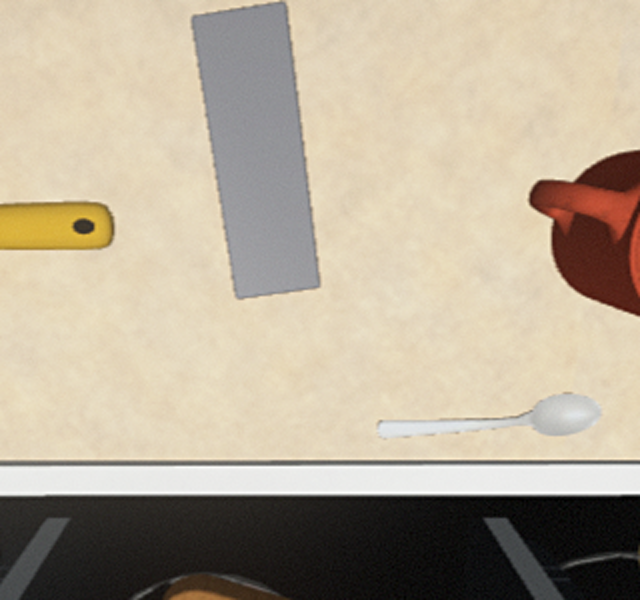

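Run:
```python
from h import *
C=cam("wrist",np.load("T2.npy"));a=lambda L:np.array(L)/2+[180,0]
m=[[-22,65,36],[22,65,36],[22,-65,36],[-22,-65,36]]
P=a([[192,16],[285,2],[320,288],[237,298]])
for z in(0,4,None):print(fit([(C,m,P)],[510,310,.1]+([0] if z is None else []),z))
print(ray(C,*a([[114,226]])[0],10),ray(C,*a([[530,193]])[0],80))
```

```text
(array([5.17405789e+02, 3.13425138e+02, 1.38626948e-01]), array([[-0.4,  0.5],
       [ 0.8, -0.1],
       [ 0.2, -0.8],
       [-0.5,  0.2]]))
(array([5.17501248e+02, 3.12996449e+02, 1.39157199e-01]), array([[-0.9, -0.1],
       [ 0.9, -0.8],
       [ 0.6,  0.2],
       [-0.6,  1.2]]))
(array([5.17415034e+02, 3.13387556e+02, 1.38510785e-01, 3.48300301e-01]), array([[-0.4,  0.4],
       [ 0.8, -0.1],
       [ 0.2, -0.7],
       [-0.6,  0.3]]))
[438.11232825 281.04580814  10.        ] [634.27000803 297.87934859  80.        ]
```

```bash
python3 -m crank '[[[0.92,-0.08,0,0,0,0,85],[0.92,-0.08,0,0,0,0,85],[0.92,-0.08,0,0,0,0,85],[0.91,-0.07,0,0,0,0,85],[0,0,0,0,0,-0.99,85],[0,0,1,0,0,0,85],[0,0,1,0,0,0,85],[0,0,1,0,0,0,85]]]'
python3 -m crank '[[[0,0,1,0,0,0,85],[0,0,1,0,0,0,85],[0,0,1,0,0,0,85],[0,0,1,0,0,0,85],[0,0,0.5,0,0,0,85],[0,0,0,0,0,0,85],[0,0,0,0,0,0,85],[0,0,0,0,0,0,85]]]'
python3 - <<'E'
from h import *
s=sense();T=pose(s);print(s["eef_pos"],T[:3,1]);print(np.arctan2(T[1,1],T[0,1]));cv2.imwrite("pics/w3.png",capture("wrist"))
E
```

```text
time_s: 3.45
eef_pos: [517.5, 313.5, 155.5]
ee_rot: [0.0, 0.657, 0.754, 0.0]
force: [0.7, -0.1, -0.1]
grip_width: 0.991
grip_force: 0.0
time_s: 4.25
eef_pos: [518.0, 314.4, 45.2]
ee_rot: [0.001, 0.657, 0.754, 0.001]
force: [-0.1, 0.3, 0.7]
grip_width: 1.001
grip_force: 0.0
[518.03536446 314.3973258   45.23930285] [0.99047735 0.13765583 0.00234502]
0.1380947009016795
```

View pics/w3.png

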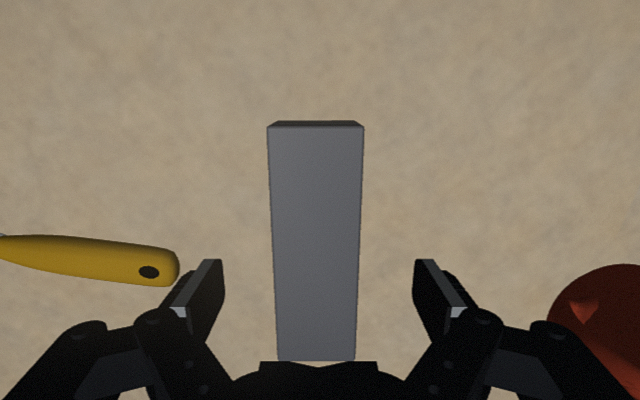

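```bash
python3 -m crank '[[[0,0,0,0,0,0,66],[0,0,0.5,0,0,0,66],[0,0,0.5,0,0,0,66],[0,0,0.3,0,0,0,66],[0,0,0,0,0,0,66],[0,0,0,0,0,0,30],[0,0,0,0,0,0,30],[0,0,0,0,0,0,30]]]' 100
python3 -m crank '[[[0,0,0,0,0,0,30],[0,0,0,0,0,0,30],[0,0,0,0,0,0,30],[0,0,0,0,0,0,30],[0,0,0,0,0,0,30],[0,0,0,0,0,0,30],[0,0,0,0,0,0,30],[0,0,0,0,0,0,30]]]'
```

```text
time_s: 5.1
eef_pos: [517.6, 314.4, 11.9]
ee_rot: [0.0, 0.657, 0.754, 0.0]
force: [-0.6, -0.2, 2.5]
grip_width: 0.499
grip_force: 102.5
time_s: 5.9
eef_pos: [517.6, 314.4, 11.9]
ee_rot: [0.0, 0.657, 0.754, 0.0]
force: [0.3, -0.9, 6.8]
grip_width: 0.497
grip_force: 102.6
```

```bash
python3 -m crank '[[[0,0,-0.8,0,0,0,30],[0,0,-1,0,0,0,30],[0,0,-1,0,0,0,30],[0,0,-1,0,0,0,30],[0,0,-1,0,0,0,30],[0,0,0,0,0,0.97,30],[0,0,0,0,0,0.96,30],[0,0,0,0,0,0.96,30]]]'
python3 - <<'E'
from h import *
s=sense();T=pose(s);y=np.arctan2(T[1,1],T[0,1]);print(s["eef_pos"],y,s["grip_width"],s["force"])
d=T[:3,:3].T@(np.array([450.2,-161.5,s["eef_pos"][2]])-s["eef_pos"])/25;print(d,d/19)
E
```

```text
time_s: 6.7
eef_pos: [516.8, 314.1, 130.5]
ee_rot: [-0.0, 0.796, 0.605, -0.001]
force: [-0.6, -0.5, -4.2]
grip_width: 0.498
grip_force: 102.7
[516.7562159  314.05379484 130.48914777] -0.2708217026864958 0.4978597022015402 [-0.64360635 -0.49323399 -4.18076275]
[-1.90410290e+01  2.52365262e+00  1.47456915e-02] [-1.00215942e+00  1.32823822e-01  7.76089026e-04]
```

```bash
python3 -m crank '[[[-1,0.15,0,0,0,0,30],[-1,0.15,0,0,0,0,30],[-1,0.15,0,0,0,0,30],[-1,0.15,0,0,0,0,30],[-1,0.15,0,0,0,0,30],[-1,0.15,0,0,0,0,30],[-1,0.15,0,0,0,0,30],[-1,0.15,0,0,0,0,30]]]'
python3 -m crank '[[[-1,0.15,0,0,0,0,30],[-1,0.15,0,0,0,0,30],[-1,0.15,0,0,0,0,30],[-1,0.15,0,0,0,0,30],[-1,0.15,0,0,0,0,30],[-1,0.15,0,0,0,0,30],[-1,0.15,0,0,0,0,30],[-1,0.15,0,0,0,0,30]]]'
python3 -m crank '[[[-1,0,0,0,0,0,30],[-1,0,0,0,0,0,30],[-1,0,0,0,0,0,30],[-1,0,0,0,0,0,30],[-1,0,0,0,0,0,30],[-1,0,0,0,0,0,30],[-1,0,0,0,0,0,30],[0,0,0,0,0,0,30]]]'
python3 - <<'E'
from h import *
s=sense();T=pose(s);np.save("T4.npy",T);print(s["eef_pos"],s["ee_rot"],s["grip_width"]);im=capture("wrist");cv2.imwrite("pics/w4.png",im)
C=cam("wrist",T);print(proj(C,[[450,-161,30],[450,-161,18]]))
cv2.imwrite("pics/w4c.png",cv2.resize(im[0:300,160:480],None,fx=2,fy=2,interpolation=cv2.INTER_CUBIC))
E
```

```text
time_s: 7.5
eef_pos: [493.1, 112.4, 130.6]
ee_rot: [-0.0, 0.794, 0.607, -0.001]
force: [0.4, -0.4, -4.5]
grip_width: 0.496
grip_force: 102.5
time_s: 8.3
eef_pos: [469.6, -88.3, 130.7]
ee_rot: [-0.001, 0.794, 0.607, -0.0]
force: [0.7, 0.2, -3.3]
grip_width: 0.497
grip_force: 102.5
time_s: 9.1
eef_pos: [423.5, -258.4, 130.7]
ee_rot: [-0.0, 0.795, 0.606, -0.0]
force: [-0.1, 0.6, -3.3]
grip_width: 0.496
grip_force: 102.4
[ 423.51136021 -258.41107924  130.72748784] [-1.96435715e-04  7.95251838e-01  6.06279142e-01 -2.78651606e-04] 0.4956420206954397
[[317.39282397  59.12941917]
 [317.417733    60.93434055]]
```

View pics/w4c.png

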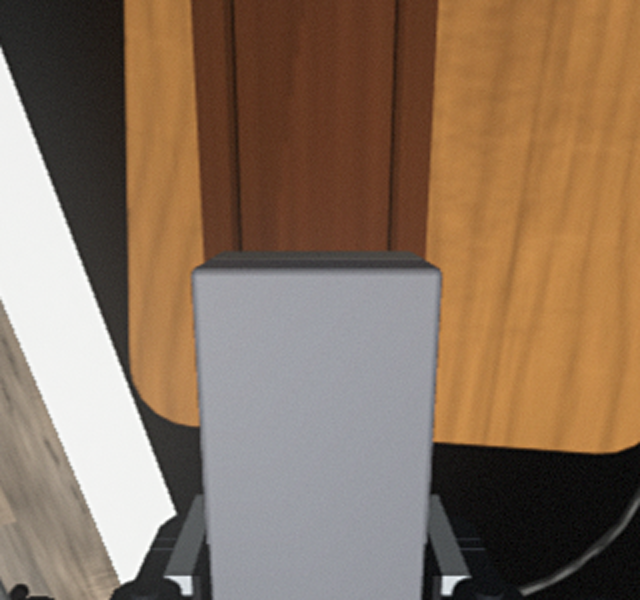

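```bash
python3 -m crank '[[[-0.8,0,0,0,0,0,30],[-0.8,0,0,0,0,0,30],[-0.8,0,0,0,0,0,30],[0,0,0,0,0,0,30],[0,0,0,0,0,0,30],[0,0,0,0,0,0,30],[0,0,0,0,0,0,30],[0,0,0,0,0,0,30]]]'
python3 - <<'E'
from h import *
s=sense();T=pose(s);np.save("T5.npy",T);print(s["eef_pos"]);im=capture("wrist");cv2.imwrite("pics/w5.png",im)
C=cam("wrist",T);w=-.266;c,q=np.cos(w),np.sin(w)
H=lambda L:np.array(L,float)@np.array([[c,q,0],[-q,c,0],[0,0,1]])+[450.2,-161.5,18]
print(proj(C,H([[0,-85,24],[0,-69,24],[0,-69,12],[-32,-85,24],[32,-85,24]])).round(1).tolist())
for x in(317,):print(im[60:180,x-3:x+4].mean(1).mean(1).round().astype(int).tolist())
E
```

```text
time_s: 9.95
eef_pos: [408.9, -313.7, 131.3]
ee_rot: [-0.0, 0.794, 0.608, 0.0]
force: [0.2, -0.4, -4.4]
grip_width: 0.499
grip_force: 102.4
[ 408.87732028 -313.69923503  131.29906036]
[[317.6, 102.3], [317.7, 77.2], [317.7, 78.2], [270.6, 102.3], [364.7, 102.4]]
[64, 64, 64, 62, 65, 63, 65, 63, 64, 65, 64, 64, 63, 65, 65, 58, 55, 55, 60, 68, 67, 67, 67, 67, 66, 68, 68, 68, 68, 67, 68, 68, 68, 68, 67, 69, 68, 70, 67, 67, 80, 117, 120, 118, 119, 118, 118, 118, 119, 119, 119, 119, 120, 119, 121, 119, 120, 120, 121, 121, 122, 121, 122, 123, 123, 98, 69, 68, 69, 77, 65, 64, 61, 63, 91, 116, 133, 147, 163, 163, 161, 161, 162, 161, 161, 161, 161, 161, 159, 160, 160, 161, 161, 161, 161, 161, 160, 161, 161, 161, 160, 161, 161, 161, 162, 161, 161, 161, 161, 161, 161, 161, 161, 161, 161, 161, 162, 162, 161, 160]
```

Run:
```python
from h import *
s=sense();T=pose(s);print(np.arctan2(T[1,1],T[0,1]),T[:3,:3].T@(np.array([450.9,-159.1,60])-s["eef_pos"])/25)
```

```text
-0.26469060234889985 [6.41477699e+00 3.66523595e-03 2.85305223e+00]
```

```bash
python3 -m crank '[[[1,0,0,0,0,0,30],[1,0,0,0,0,0,30],[1,0,0,0,0,0,30],[1,0,0.4,0,0,0,30],[1,0,0.6,0,0,0,30],[1,0,0.6,0,0,0,30],[0.4,0,0.6,0,0,0,30],[0,0,0.4,0,0,0,30]]]'
python3 -m crank '[[[0,0,0,0,0,0,30],[0,0,0,0,0,0,30],[0,0,0.1,0,0,0,30],[0,0,0.1,0,0,0,30],[0,0,0.1,0,0,0,30],[0,0,0,0,0,0,30],[0,0,0,0,0,0,30],[0,0,0,0,0,0,30]]]'
python3 - <<'E'
from h import *
s=sense();T=pose(s);print(s["eef_pos"],s["force"],np.arctan2(T[1,1],T[0,1]),T[:3,:3].T@(np.array([450.9,-159.1,42])-s["eef_pos"])/25)
E
```

```text
time_s: 10.8
eef_pos: [450.6, -158.5, 65.5]
ee_rot: [-0.0, 0.794, 0.608, -0.0]
force: [-0.4, 0.2, -3.2]
grip_width: 0.498
grip_force: 102.4
time_s: 11.6
eef_pos: [450.7, -159.9, 58.9]
ee_rot: [0.0, 0.794, 0.607, 0.0]
force: [-0.2, 0.1, -3.4]
grip_width: 0.496
grip_force: 102.4
[ 450.67355436 -159.92411746   58.8856447 ] [-0.23132245  0.14900787 -3.40318463] -0.26527973216112893 [ 3.42253186e-02 -6.70568791e-06  6.75423821e-01]
```

```bash
python3 -m crank '[[[0.03,0,0.1,0,0,0,30],[0,0,0.1,0,0,0,30],[0,0,0.1,0,0,0,30],[0,0,0.1,0,0,0,30],[0,0,0.05,0,0,0,30],[0,0,0,0,0,0,30],[0,0,0,0,0,0,30],[0,0,0,0,0,0,30]]]'
```

```text
time_s: 12.4
eef_pos: [450.9, -159.2, 47.6]
ee_rot: [0.0, 0.794, 0.607, 0.0]
force: [0.5, 0.6, -3.2]
grip_width: 0.498
grip_force: 102.4
```

```bash
python3 -m crank '[[[0,0,0.1,0,0,0,30],[0,0,0.1,0,0,0,30],[0,0,0.04,0,0,0,30],[0,0,0.04,0,0,0,30],[0,0,0,0,0,0,30],[0,0,0,0,0,0,30],[0,0,0,0,0,0,30],[0,0,0,0,0,0,30]]]' 120
```

```text
time_s: 13.2
eef_pos: [451.2, -159.4, 43.6]
ee_rot: [0.001, 0.794, 0.608, 0.0]
force: [-13.5, 7.8, 40.0]
grip_width: 0.491
grip_force: 152.4
```

```bash
python3 -m crank '[[[0,0,-0.05,0,0,0,30],[0,0,-0.05,0,0,0,30],[0,0,0,0,0,0,56],[0,0,0,0,0,0,56],[0,0,0,0,0,0,56],[0,0,0,0,0,0,56],[0,0,-0.5,0,0,0,56],[0,0,-0.5,0,0,0,56]]]'
python3 -m crank '[[[0,0,-0.6,0,0,0,0],[0,0,-0.6,0,0,0,0],[0,0,0,0,0,0,0],[0,0,0,0,0,0,0],[0,0,0,0,0,0,0],[0,0,0,0,0,0,0],[0,0,0,0,0,0,0],[0,0,0,0,0,0,0]]]' 30
python3 - <<'E'
from h import *
im=capture("side");cv2.imwrite("pics/s6.png",im);a=im[190:310,240:370]
s=sense();T=pose(s);np.save("T6.npy",T);w=capture("wrist");cv2.imwrite("pics/w6.png",w)
a=cv2.resize(a,None,fx=3,fy=3,interpolation=cv2.INTER_CUBIC);b=w[40:400,120:520];a=cv2.copyMakeBorder(a,0,0,0,0,0)
cv2.imwrite("pics/c6.png",np.hstack([a[:360],b]))
E
```

```text
time_s: 14.0
eef_pos: [450.6, -159.1, 68.1]
ee_rot: [-0.0, 0.794, 0.607, -0.0]
force: [0.1, -0.2, -0.2]
grip_width: 0.656
grip_force: 0.0
time_s: 14.8
eef_pos: [450.7, -159.1, 97.8]
ee_rot: [-0.0, 0.794, 0.607, -0.0]
force: [-0.3, 0.4, -0.3]
grip_width: -0.003
grip_force: 0.0
```

View pics/c6.png

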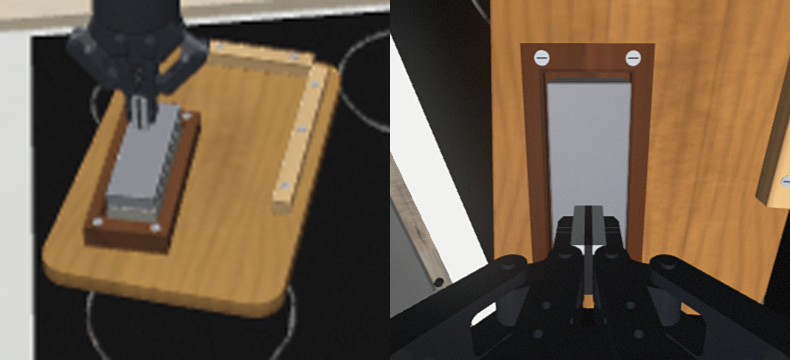

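```bash
python3 -m crank '[[[0,0,0.5,0,0,0,0],[0,0,0.5,0,0,0,0],[0,0,0.1,0,0,0,0],[0,0,0.1,0,0,0,0],[0,0,0.05,0,0,0,0],[0,0,0.05,0,0,0,0],[0,0,0,0,0,0,0],[0,0,0,0,0,0,0]]]'
```

```text
time_s: 15.7
eef_pos: [450.5, -158.9, 69.5]
ee_rot: [-0.0, 0.794, 0.608, -0.0]
force: [-19.1, 9.3, 49.0]
grip_width: -0.0
grip_force: 24.5
```

```bash
python3 -m crank '[[[0,0,-0.5,0,0,0,0],[0,0,-0.5,0,0,0,0],[1,0,0,0,0,0,0],[1,0,0,0,0,0,0],[1,0,0,0,0,0,0],[1,0,0,0,0,0,0],[0.8,0,0,0,0,0,0],[0,0,0,0,0,0,0]]]'
python3 -m crank '[[[0,0,0.8,0,0,0,0],[0,0,0.8,0,0,0,0],[0,0,0.8,0,0,0,0],[0,0,0.2,0,0,0,0],[0,0,0.1,0,0,0,0],[0,0,0.1,0,0,0,0],[0,0,0,0,0,0,0],[0,0,0,0,0,0,0]]]'
```

```text
time_s: 16.5
eef_pos: [482.7, -41.7, 91.0]
ee_rot: [0.0, 0.794, 0.608, 0.0]
force: [0.4, -0.3, 0.4]
grip_width: -0.004
grip_force: 0.0
time_s: 17.3
eef_pos: [482.8, -43.8, 21.7]
ee_rot: [0.001, 0.794, 0.607, 0.0]
force: [-1.4, -0.3, 6.7]
grip_width: -0.002
grip_force: 3.2
```

```bash
python3 -m crank '[[[0,0,-0.9,0,0,0,0],[0,0,-0.9,0,0,0,0],[0,0,-0.8,0,0,0,62],[-1,0,0,0,0,0,62],[-1,0,0,0,0,0,62],[-1,0,0,0,0,0,62],[-1,0,0,0,0,0,62],[-0.8,0,0,0,0,0,62]]]'
python3 -m crank '[[[0,0,0,0,0,0,62],[0,0,0.5,0,0,0,62],[0,0,0.5,0,0,0,62],[0,0,0.4,0,0,0,62],[0,0,0,0,0,0,62],[0,0,0,0,0,0,30],[0,0,0,0,0,0,30],[0,0,0,0,0,0,30]]]' 100
python3 - <<'E'
from h import *
s=sense();T=pose(s);b=-.336;Rb=np.array([[np.cos(b),-np.sin(b)],[np.sin(b),np.cos(b)]])
print(s["eef_pos"],s["grip_width"],s["grip_force"],np.arctan2(T[1,1],T[0,1]))
print("board frame TCP",Rb.T@(s["eef_pos"][:2]-[507.2,-128.5]),"home 42,55")
E
```

```text
time_s: 18.1
eef_pos: [450.7, -160.6, 86.2]
ee_rot: [0.001, 0.795, 0.607, 0.0]
force: [1.2, 0.1, 0.3]
grip_width: 0.725
grip_force: 0.0
time_s: 18.9
eef_pos: [451.3, -159.1, 51.6]
ee_rot: [0.001, 0.794, 0.607, 0.0]
force: [-1.5, 1.7, 5.9]
grip_width: 0.488
grip_force: 102.4
[ 451.28325104 -159.13750498   51.56155334] 0.48776233462817853 102.4204783514142 -0.2651212819690092
board frame TCP [-42.68834768 -47.36079072] home 42,55
```

```bash
python3 -m crank '[[[0,0,0,0,0,0.25,30],[0,0,0,0,0,0.26,30],[0.3,0.3,0,0,0,0,30],[0.3,0.3,0,0,0,0,30],[0.3,0.3,0,0,0,0,30],[0.3,0.3,0,0,0,0,30],[0.3,0.2,0,0,0,0,30],[0.3,0.2,0,0,0,0,30]]]'
python3 -m crank '[[[0.3,0.2,0,0,0,0,30],[0.3,0.2,0,0,0,0,30],[0.3,0.2,0,0,0,0,30],[0.3,0.2,0,0,0,0,30],[0.3,0.2,0,0,0,0,30],[0.2,0.2,0,0,0,0,30],[0.1,0.2,0,0,0,0,30],[0,0,0,0,0,0,30]]]'
cat > st.py <<'E'
from h import *
s=sense();T=pose(s);b=-.336;Rb=np.array([[np.cos(b),-np.sin(b)],[np.sin(b),np.cos(b)]])
print("yaw",np.arctan2(T[1,1],T[0,1]),"TCP",Rb.T@(s["eef_pos"][:2]-[507.2,-128.5]),s["eef_pos"][2],"F",Rb.T@s["force"][:2],s["force"][2],s["wrist_torque"].round(2))
E
python3 st.py
```

```text
time_s: 19.7
eef_pos: [503.8, -130.4, 51.6]
ee_rot: [0.001, 0.815, 0.579, -0.0]
force: [-5.5, -3.6, 6.1]
grip_width: 0.49
grip_force: 102.5
time_s: 20.5
eef_pos: [552.0, -98.8, 51.6]
ee_rot: [0.0, 0.815, 0.579, 0.0]
force: [-0.1, 0.3, 4.5]
grip_width: 0.489
grip_force: 102.3
yaw -0.3359958817004936 TCP [32.53512375 42.79757455] 51.570382676493196 F [-0.20050045  0.27583839] 4.4826982627721 [0.22 0.22 0.07]
```

```bash
python3 -m crank '[[[0.05,0.1,0,0,0,0,30],[0.05,0.1,0,0,0,0,30],[0.05,0.1,0,0,0,0,30],[0.05,0.1,0,0,0,0,30],[0.05,0.05,0,0,0,0,30],[0.05,0,0,0,0,0,30],[0,0,0,0,0,0,30],[0,0,0,0,0,0,30]]]'; python3 st.py
```

```text
time_s: 21.3
eef_pos: [564.6, -96.1, 51.6]
ee_rot: [0.001, 0.815, 0.579, -0.0]
force: [-2.8, -2.8, 5.5]
grip_width: 0.491
grip_force: 102.4
yaw -0.33622059422493517 TCP [43.54426843 49.52191191] 51.57827542629878 F [-1.74688774 -3.54733949] 5.471466640405113 [-0.38  0.56 -0.01]
```

```bash
python3 -m crank '[[[0.05,0.05,0,0,0,0,30],[0.05,0.05,0,0,0,0,30],[0.05,0.05,0,0,0,0,30],[0.05,0.05,0,0,0,0,30],[0.05,0,0,0,0,0,30],[0,0,0,0,0,0,30],[0,0,0,0,0,0,30],[0,0,0,0,0,0,30]]]'; python3 st.py
```

```text
time_s: 22.1
eef_pos: [566.8, -93.7, 51.7]
ee_rot: [-0.002, 0.816, 0.579, -0.006]
force: [-33.6, -13.9, 24.0]
grip_width: 0.49
grip_force: 104.4
yaw -0.33673674549880983 TCP [44.82346718 52.54245791] 51.66748621664631 F [-27.13733546 -24.15950866] 23.97649179586285 [-2.3   5.28 -0.46]
```

```bash
python3 -m crank '[[[0.05,-0.06,0,0,0,0,30],[0.05,0,0,0,0,0,30],[0.05,0,0,0,0,0,30],[0,0,0,0,0,0,30],[0,0,0,0,0,0,30],[0,0,0,0,0,0,30],[0,0,0,0,0,0,30],[0,0,0,0,0,0,30]]]'; python3 st.py
```

```text
time_s: 22.9
eef_pos: [568.4, -89.1, 51.7]
ee_rot: [-0.001, 0.816, 0.579, -0.004]
force: [-21.8, -10.8, 16.7]
grip_width: 0.488
grip_force: 103.7
yaw -0.33684773527463696 TCP [44.75475151 57.38507768] 51.65409536449015 F [-17.04527383 -17.36579084] 16.662284098736226 [-1.72  3.49 -0.43]
```

```bash
python3 -m crank '[[[0.05,0,0,0,0,0,30],[0.05,0,0,0,0,0,30],[0.05,0,0,0,0,0,30],[0.02,0,0,0,0,0,30],[0,0,0,0,0,0,30],[0,0,0,0,0,0,30],[0,0,0,0,0,0,30],[0,0,0,0,0,0,30]]]' 120; python3 st.py
```

```text
time_s: 23.7
eef_pos: [569.4, -86.2, 51.7]
ee_rot: [-0.001, 0.816, 0.579, -0.004]
force: [-24.9, -17.9, 18.7]
grip_width: 0.485
grip_force: 119.2
yaw -0.33683908921631156 TCP [44.76915974 60.41636863] 51.72678486978882 F [-17.5780252  -25.07690708] 18.741614174028612 [-2.75  4.05 -0.4 ]
```

```bash
python3 -m crank '[[[0.04,0,0,0,0,0,30],[0.04,0,0,0,0,0,30],[0.04,0,0,0,0,0,30],[0,0,0,0,0,0,30],[0,0,0,0,0,0,30],[0,0,0,0,0,0,30],[0,0,0,0,0,0,30],[0,0,0,0,0,0,30]]]'; python3 st.py
python3 - <<'E'
from h import *
np.save("T7.npy",pose(sense()));w=capture("wrist");cv2.imwrite("pics/w7.png",w);s=capture("side")
cv2.imwrite("pics/c7.png",np.hstack([cv2.resize(w[20:240,200:470],None,fx=2,fy=2,interpolation=cv2.INTER_CUBIC),cv2.resize(s[180:290,270:400],None,fx=1.9,fy=4,interpolation=cv2.INTER_CUBIC)]))
E
```

```text
time_s: 24.5
eef_pos: [569.5, -86.2, 51.8]
ee_rot: [0.0, 0.816, 0.579, -0.007]
force: [-33.9, -32.6, 19.0]
grip_width: 0.488
grip_force: 119.3
yaw -0.33687304567442133 TCP [44.81223129 60.50726662] 51.75651317336886 F [-21.25570211 -41.93399168] 19.021113111258604 [-5.07  5.13 -0.36]
```

View pics/c7.png

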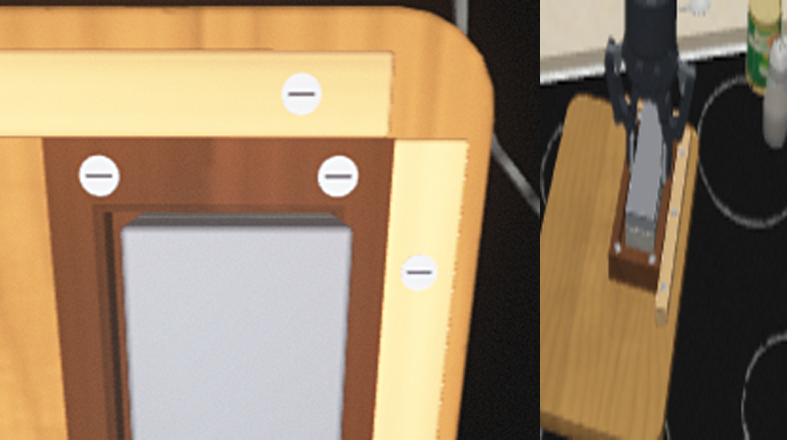

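```bash
cat >> st.py <<'E'
print("tilt deg about tool x,y:",np.degrees([T[2,1],-T[2,0]]).round(2), "tool axes z-comp",T[2].round(4))
E
python3 -m crank '[[[0,0.04,0,0,0,0,30],[0,0.03,0.02,0,0,0,30],[0,0,0.02,0,0,0,30],[0,0,0,0,0,0,30],[0,0,0,0,0,0,30],[0,0,0,0,0,0,30],[0,0,0,0,0,0,30],[0,0,0,0,0,0,30]]]'; python3 st.py
```

```text
time_s: 25.4
eef_pos: [569.6, -86.2, 51.7]
ee_rot: [-0.001, 0.816, 0.579, -0.008]
force: [-46.6, -28.9, 35.5]
grip_width: 0.487
grip_force: 121.0
yaw -0.33659102082749986 TCP [44.9108543  60.53525507] 51.7254140748145 F [-34.51637348 -42.62899442] 35.45734348453391 [-4.56  7.29 -0.45]
tilt deg about tool x,y: [-0.65  0.65] tool axes z-comp [-1.14000e-02 -1.13000e-02 -9.99900e-01  5.17254e+01]
```

```bash
python3 -m crank '[[[0,0,0,-0.04,0.04,0,30],[0,0,0,-0.04,0.04,0,30],[0,0,0,0,0,0,30],[0,0,0,0,0,0,30],[0,0,0,0,0,0,30],[0,0,0,0,0,0,30],[0,0,0,0,0,0,30],[0,0,0,0,0,0,30]]]'; python3 st.py
```

```text
time_s: 26.2
eef_pos: [569.5, -86.0, 51.6]
ee_rot: [-0.0, 0.815, 0.579, -0.0]
force: [-44.4, -29.8, 35.8]
grip_width: 0.487
grip_force: 121.2
yaw -0.3362775202447068 TCP [44.78403127 60.63766659] 51.568091963773725 F [-32.08753009 -42.72886019] 35.76470918561435 [-4.67  7.68 -0.52]
tilt deg about tool x,y: [-0.03  0.01] tool axes z-comp [-1.00000e-04 -6.00000e-04 -1.00000e+00  5.15681e+01]
```

```bash
python3 -c "
from rig import *
print(finish_job())"
```

```text
the job is handed in; nothing more can be done
None
```

The job is handed in at about 26 s: the stone was pressed flat into the recess while the holder stood clear of the rails. The holder was then slid into the corner and is held there, pushing about 32 N on the long rail and 43 N on the short rail, with no contact seen with the other things.

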